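# Load the vial cassette under the reader's scanning head

## Robot

A 7-joint arm with a two-finger parallel gripper is mounted at the origin on the work surface. World frame = base frame: x ahead of the robot, y to its left, z up, the work surface at z = 0. Lengths are in m, angles in rad, forces in N, time in s.
With the tool pointing down it reaches from about 0.4 to 0.85 m from the base axis. Payload 4.4 kg.
Tool frame: the origin (TCP) lies at the very end of the fingers, on their centre line; the grasp point (between the pads) lies 19 mm behind it; z points along the fingers, y is the direction in which the jaws open and shut (so a half turn about z gives the same grasp; the last joint's range is limited). The gripper opens to 94 mm and grips with 3 to 60 N. Pads are 16 mm wide; open, the fingers measure 119 mm over their backs; the gripper's body (75 mm by 177 mm) begins 78 mm behind the grasp point.
Start: joints at [-0.066, 0.628, 0.038, 1.517, -0.027, 0.996, -0.02], TCP at [0.65, 0, 0.205] pointing down, gripper open.
Joint ranges: [-3.06, 3.06], [-0.37, 2.12], [-1.25, 1.32], [0.18, 2.47], [-1.1, 4.24], [0.23, 1.98], [-2.94, 2.94]. Speed limits (rad/s): [2.57, 2.57, 3.14, 3.14, 3.14, 3.14, 3.14].

## Interface

Orientations are given as a rotation vector (axis times angle).
In Python, from plant import * gives the robot as it stands. The module is installed in compiled form; this text tells all that it offers.
- The arm moves only by the tool arm_command, never from a script. Its argument "series" is a list of rows, each a list of 7 numbers: the finger opening in m, from 0 to 0.094, then the shift along the tool's x, y, z in m, then the turn, a rotation vector about the tool's x, y, z in rad. A call has 1 to 12 rows; each row is the pose to reach, as a shift and turn from the pose commanded when the call began, along the tool's axes at that moment; what a row does not reach only later rows make up. A row lasts 1/12 s, in which the tool goes at most 41.7 mm and 7.16 degrees, less where a joint would pass 70% of its speed; a pose out of reach is approached as far as the arm can. A call with a gripper value outside its range is refused whole. The fingers move at their own pace and stop on an object; "newtons" is the grip in N (left out, the last holds). Time passes only in rows, so rows that repeat a pose let the fingers close. It gives the time, the measured TCP pose, the force and the opening at its end, in the units of the state.
- get_state(): the state, without advancing time (a new reading comes with each control period).
- grab_frame(name): name is "scene" or "side" or "wrist"; returns the picture (400x640x3 uint8, red, green, blue); there is no depth.
- camera_model(name): a dict with "mtx" (3x3 intrinsics, pixels), "k1" (the pictures are not rectified: a ray, as slopes to the right and down, at radius r is drawn at 1 + k1 r^2 times it, then the intrinsics apply), "eye" and "attitude" of the camera in the world; the wrist camera has in their place "mount" (4x4, takes a point from camera to tool coordinates, whose origin is the TCP and whose axes are the flange's). Camera axes: x right, y down, z forward; pixel columns grow to the right and rows downward; lengths in m; the calibration is good to about 2 mm. A picture is of the moment at which its call begins: read the wrist's pose just before it. camera_model takes no time and is no camera call.
- close_job(): hands the job in, once; it reports no verdict.
Trained networks look in the newest picture that a camera, given by its name, has taken for a name from the list of things; names that differ only in an ending like _2 or _b are one class to them, and where a whole thing is asked for, a point or a joint stands for the part that bears it (a point fixed in the world has none). Each returns a list of dicts, best first, with "confidence" (0 to 1); they miss things now and then, are a little off and sometimes report something else, mostly with a low value. They report only what shows in the picture. A call takes as long as a camera call. They do not tell look-alikes from the thing itself.
- boxes_of(camera, target): "point" ([x, y, z] in m, in world coordinates, good to about 4 mm: the middle of the surface that is visible of it).
The state is a dict: "time": time; "qpos": joint angles; "joint_vel": joint speeds; "joint_torque": joint torques, N m; "tool_pos": TCP position; "eef_rot": TCP orientation; "force": force on the tool from outside, world axes, zero at the start; "ft_torque": the same for the moment, N m; "gripper_width": finger opening in m.
Only numpy, scipy, OpenCV 4.12 (cv2) and the standard library are available. Lean on these libraries where they do the work, as an engineer would, in place of code of your own. Each camera call takes 0.05 s, during which the arm holds its last target.

## Task

Load the long vial cassette, the one with the upright grip tab, into the reader: keeping it level, carry it to the open ledge in front of the scanning head, set it down flat there with its tab end outwards, short of the head, and let go. Then take hold of it by its tab and slide it straight in under the low head until it is fully home against the stop, and let go. Do not drop or tip it, and leave the shorter cassette, the bottle and the meter where they are.

Things in the scene. Friction and masses are not known exactly. Their poses are not given: they have to be found in the camera images.
- cassette_centre (a point): Centre, half-way up, of the long vial cassette: a flat grey slab 150 long x 64 wide x 22 mm thick, about 0.3 kg, six closed white-capped vials flush in its top and an upright grip tab near its rear end. It starts lying flat on the bench, left or right of the reader. x points along its length from the tab (rear) end to the nose, y across the width, z up.
- cassette_tab_centre (a point): Centre of the cassette's grip tab: a grey upright fin 30 mm long (along the cassette's x) x 12 mm thick (along y) x 32 mm tall, standing on the slab's top. It is 55 mm behind the cassette's centre (20 mm from the slab's rear end) and 27 mm above it. Same axes as the cassette. Sliding the cassette on the ledge by a firmly held tab can take up to about 10 N, clearly more at the stop.
- cassette: The whole long cassette with its tab; origin at the centre of its underside, axes as for its centre.
- cassette_tab: The grip tab alone, rigid with the cassette; origin at the centre of its foot on the slab's top.
- reader: The vial reader, fixed to the bench. Aluminium base 15 mm high, 170 mm wide: its front is the open flat loading ledge (x -180 to 0 mm), its back carries the grey scanning head (x 0 to 85, top 98 mm above the bench, optics cap to 112) and a rear housing to x = 155. Origin on the bench under the middle of the head's front face; x points in under the head, roughly away from the robot; z up.
- reader_mouth (a point): Middle of the channel mouth under the front face of the head, on the ledge, 15 mm above the bench; axes as the reader. The channel is 69 mm wide between two cheeks and 25 mm high (3 mm more than a flat cassette), and ends 85 mm further in at a rigid stop. Two fixed guide fins, 25 mm high, flare out from the mouth over the ledge to 31 mm in front of it, where they stand about 90 mm apart.
- reader_home (a point): Where the cassette's centre is when the cassette lies flat on the ledge, centred in the channel, with its nose against the stop: 10 mm in from the head's front face, 26 mm above the bench. Axes as for the reader. The tab then stands outside, its front side 30 mm short of the head.
- reader_load (a point): Where the cassette's centre is when it lies on the ledge ready to be slid in, its nose 10 mm short of the head: 85 mm out from the head's front face, 26 mm above the bench. Axes as for the reader. A handy place to set it down, not an exact one.
- spare_centre (a point): A bystander: a shorter grey cassette, 100 x 64 x 22 mm, with six vials but no tab, lying flat on the bench on the other side of the reader. This point is its centre.
- bottle_a: A bystander: closed white sample bottle with a blue cap, 60 mm across, 110 mm high, standing beyond the left side of the work; origin at the centre of its foot.
- meter: A bystander: black hand-held meter, 150 x 68 x 30 mm, lying on the bench beyond the right side of the work; origin at the centre of its underside.
Mind the look-alikes: they are no part of the job. Of the things that look like the cassette, the largest one is meant.

How it is judged:
On the way, in this order (a step that is already met when the one before it is completed fails the run):
1. the cassette lies flat on the loading ledge, tab end outwards, let go, its nose at most about 25 mm under the head (z of cassette_centre in the frame of reader_home between -0.003 and 0.004 m and angle between cassette_centre's own z axis and vertical below 0.06 rad and x of cassette_centre in the frame of reader_home between -0.18 and -0.06 m and y of cassette_centre in the frame of reader_home between -0.05 and 0.05 m and angle between the x axis of cassette_centre and the x axis of reader_home, either way round below 0.5 rad and x of cassette_tab_centre in the frame of reader_home below -0.1 m and contact force between the fingers and cassette below 0.1 N), for 0.2 s.
2. held by its tab, the cassette slides in flat under the head (z of cassette_centre in the frame of reader_home between -0.003 and 0.004 m and angle between cassette_centre's own z axis and vertical below 0.06 rad and x of cassette_centre in the frame of reader_home between -0.055 and -0.01 m and y of cassette_centre in the frame of reader_home between -0.006 and 0.006 m and contact force between the fingers and cassette_tab above 4 N), for 0.1 s.
At the end, for the whole second after the job is handed in: The long cassette lies flat (within 0.06 rad) in the channel under the head, tab outwards, centred within 5 mm and in line within 0.07 rad, its nose within 4 mm of the stop, at rest and let go (z of cassette_centre in the frame of reader_home between -0.003 and 0.004 m and angle between cassette_centre's own z axis and vertical below 0.06 rad and x of cassette_centre in the frame of reader_home between -0.004 and 0.004 m and y of cassette_centre in the frame of reader_home between -0.005 and 0.005 m and angle between the x axis of cassette_centre and the x axis of reader_home, either way round below 0.07 rad and x of cassette_tab_centre in the frame of reader_home below -0.04 m and linear speed of cassette below 0.01 m/s and contact force between the fingers and cassette below 0.1 N); the robot touches nothing.
It fails at once if the cassette was tipped by more than 0.4 rad (angle between cassette_centre's own z axis and vertical above 0.4 rad).
It fails at once if the cassette was dropped: let go more than about 20 mm above the ledge (height (world z) of cassette_centre above 0.047 m and contact force between the fingers and cassette below 0.02 N).
It fails at once if a bystander (short cassette, bottle or meter) was moved by more than 20 mm (distance of any of spare_centre, bottle_a, meter from where it was at the start of the episode above 0.02 m).
It also fails if it takes over 58 s, if anything falls off the work surface, if the arm or the gripper's body presses on something with over 40 N, if the wrist force passes 120 N, or if a joint passes its speed limit or range.

## Working session

There is one attempt and no reset: what is moved stays moved. The work goes in short steps, Python scripts to look and compute and a tool call to move; the robot and the scene stay as the last step left them, time stands still between calls to the robot, and variables do not carry over. Pictures are saved under pics/ and viewed, and the job is handed in when it is done.

Besides the shell and the picture viewer there is one more tool, called after "Emit:" as name(argument=value, ...) on one line, values as JSON. arm_command: Moves the arm, as the interface text tells. Its arguments: {"type":"object","properties":{"series":{"type":"array"},"newtons":{"type":"number"}},"required":["series"]}

```bash
mkdir -p pics
cat > h.py <<'E'
from plant import *
import numpy as np, cv2
from scipy.spatial.transform import Rotation as R
def save(n,f):
    im=grab_frame(n); cv2.imwrite(f'pics/{f}.png',cv2.cvtColor(im,cv2.COLOR_RGB2BGR)); return im
E
python3 - <<'E'
from h import *
s=get_state(); print(s)
for n in ("scene","side","wrist"):
    print(n,camera_model(n)); save(n,n+'0')
for n in ("scene","side"):
    for t in ("cassette","cassette_tab","reader","reader_mouth","spare_centre","bottle_a","meter","cassette_centre"):
        try: print(n,t,[(np.round(d['point'],4).tolist(),round(d['confidence'],2)) for d in boxes_of(n,t)])
        except Exception as e: print(n,t,e)
E
```

```text
{'time': 0.0, 'qpos': array([-0.06582071,  0.62935544,  0.0384527 ,  1.51833279, -0.02701257,
        0.99630236, -0.01999987]), 'joint_vel': array([-5.51584135e-04, -9.20500276e-05,  5.42674749e-04, -2.37495368e-03,
        1.89382933e-04,  1.15280844e-03,  8.76065400e-04]), 'joint_torque': array([ 1.05774864e-04, -5.49729431e+01,  1.14371493e+00, -1.86633307e+01,
       -5.21096285e-02,  2.37884105e-02,  1.36332897e-04]), 'tool_pos': array([6.49343369e-01, 4.00720917e-05, 2.04559552e-01]), 'eef_rot': array([-2.22050460e+00, -2.22051816e+00,  2.10945435e-03]), 'force': array([-0.23082893,  0.43460985, -0.3745026 ]), 'ft_torque': array([ 0.04603623,  0.02890281, -0.03179601]), 'gripper_width': 0.09376601855869585}
scene {'mtx': array([[365.69809417,   0.        , 324.33413616],
       [  0.        , 365.69809417, 193.78179566],
       [  0.        ,   0.        ,   1.        ]]), 'k1': 0.01661566374229818, 'eye': array([ 0.92431743, -0.21606407,  0.75640413]), 'attitude': array([-2.21219768, -1.49871016,  0.39610211])}
side {'mtx': array([[391.31885366,   0.        , 317.39056028],
 
[... 1440 characters left out ...]
.0813], 0.46)]
side cassette [([0.5089, -0.3098, 0.0211], 0.85), ([0.5391, -0.4536, 0.0175], 0.82), ([0.362, -0.3886, 0.0193], 0.71), ([0.6068, -0.0065, 0.0332], 0.27)]
side cassette_tab [([0.3952, -0.4152, 0.0313], 0.74), ([0.5638, -0.4781, 0.0324], 0.73), ([0.4642, -0.3074, 0.0479], 0.56)]
side reader [([0.6096, -0.0095, 0.0292], 0.94)]
side reader_mouth [([0.6091, -0.008, 0.0305], 0.93)]
side spare_centre [([0.5021, 0.3074, 0.0236], 0.76)]
side bottle_a [([0.7132, 0.2592, 0.0712], 0.82), ([0.6106, -0.01, 0.0348], 0.2)]
side meter [([0.6803, -0.3048, 0.0272], 0.56)]
side cassette_centre [([0.5393, -0.4514, 0.0189], 0.74), ([0.3617, -0.3923, 0.0148], 0.62), ([0.5139, -0.308, 0.0259], 0.56)]
```

View pics/scene0.png

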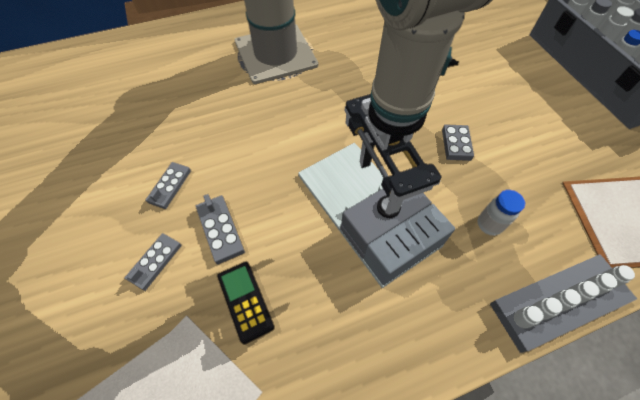

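View pics/side0.png

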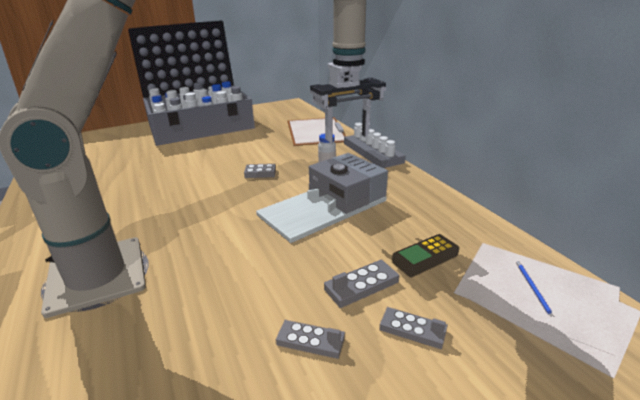

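View pics/wrist0.png

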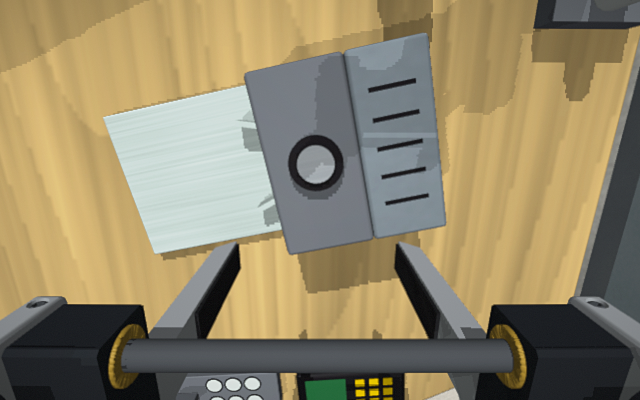

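The scene picture shows the long tabbed cassette at about (220,230). The two smaller tabbed look-alikes are at (168,186) and (153,262), the meter is at (245,302), the reader at (385,210) and the spare at (458,142). In the wrist picture the ledge front corners are near (105,117) and (155,254).

Run:
```python
import cv2
a=cv2.imread('pics/wrist0.png')[20:270,90:460]; cv2.imwrite('pics/w0z.png',cv2.resize(a,None,fx=2.1,fy=2.1,interpolation=cv2.INTER_CUBIC))
a=cv2.imread('pics/scene0.png')[180:280,170:270]; b=cv2.imread('pics/side0.png')[250:320,310:410]
cv2.imwrite('pics/s0z.png',cv2.resize(a,None,fx=6,fy=6,interpolation=cv2.INTER_CUBIC))
cv2.imwrite('pics/d0z.png',cv2.resize(b,None,fx=7,fy=7,interpolation=cv2.INTER_CUBIC))
```

```text
(no output)
```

View pics/w0z.png

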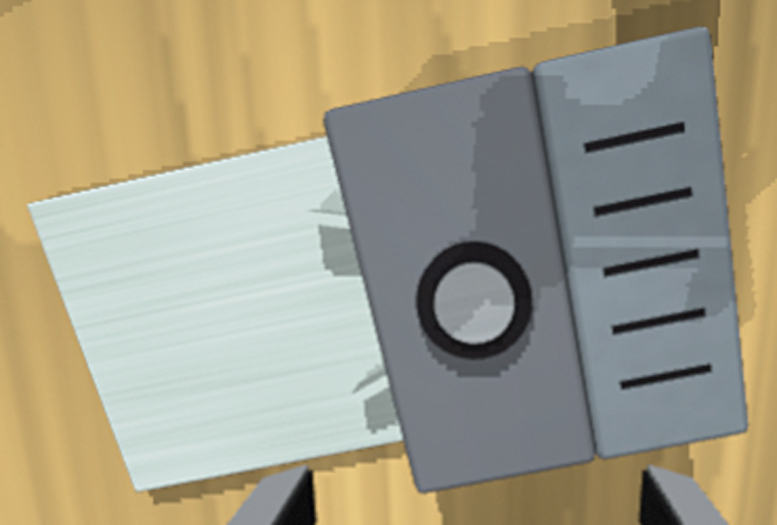

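View pics/s0z.png

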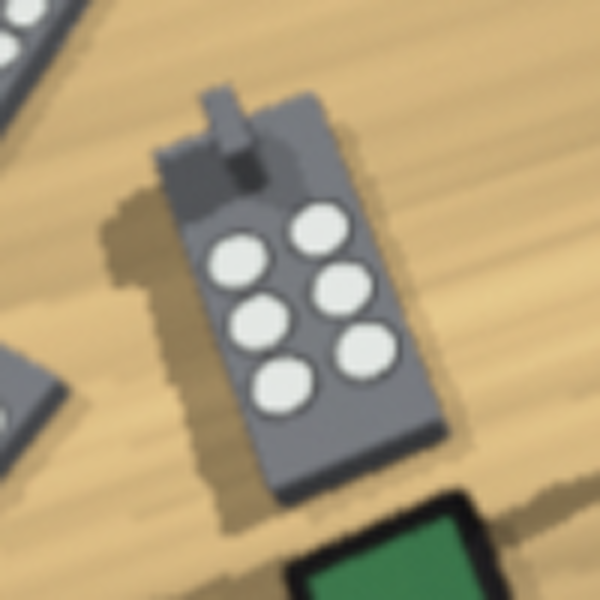

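View pics/d0z.png

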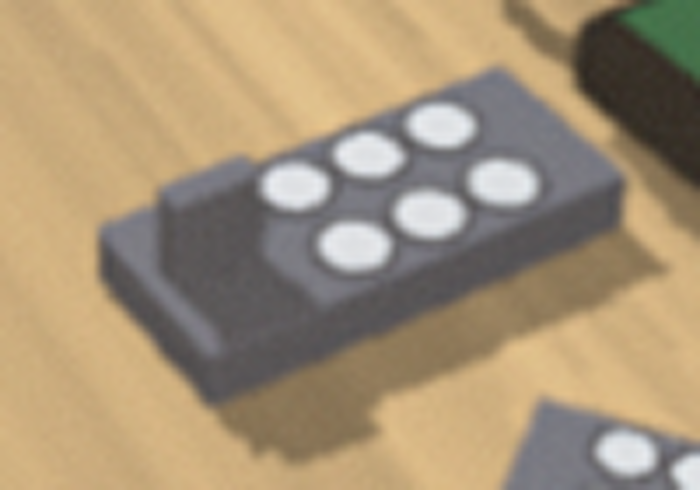

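```bash
cat >> h.py <<'E'
from scipy.optimize import least_squares
def cam(name,state=None):
    m=camera_model(name)
    if name=='wrist':
        T=np.eye(4);T[:3,:3]=R.from_rotvec(state['eef_rot']).as_matrix();T[:3,3]=state['tool_pos'];T=T@m['mount']
        Rc,e=T[:3,:3],T[:3,3]
    else: Rc,e=R.from_rotvec(m['attitude']).as_matrix(),m['eye']
    return m['mtx'],m['k1'],Rc,e
def proj(c,P):
    K,k,Rc,e=c; p=(np.atleast_2d(P)-e)@Rc; s=p[:,:2]/p[:,2:]; s=s*(1+k*(s**2).sum(1,keepdims=True))
    return s*[K[0,0],K[1,1]]+[K[0,2],K[1,2]]
def pl(x,y,a,P):
    P=np.array(P,float); c,s=np.cos(a),np.sin(a)
    return np.c_[x+c*P[:,0]-s*P[:,1],y+s*P[:,0]+c*P[:,1],P[:,2]]
def fit(obs,x0):
    # obs list of (cam,P,uv)
    f=lambda q:np.concatenate([(proj(c,pl(*q[:3],P))-np.array(uv)).ravel() for c,P,uv in obs])
    r=least_squares(f,x0,loss='soft_l1'); return r.x,np.round(f(r.x).reshape(-1,2),1)
E
python3 - <<'E'
from h import *
s=get_state(); w=cam('wrist',s)
uv=lambda L,o,f:np.array(L)/f+np.array(o)
x,r=fit([(w,[[-.18,.085,.015],[-.18,-.085,.015]],uv([[29,203],[136,490]],(90,20),2.1))],[.6,0,.2]);print('ledge',x,np.degrees(x[2]),r)
for hw in (.075,.08,.085):
  x,r=fit([(w,[[-.18,.085,.015],[-.18,-.085,.015],[0,hw,.098],[0,-hw,.098],[.085,hw,.098],[.085,-hw,.098]],uv([[29,203],[136,490],[326,113],[419,492],[532,68],[596,458]],(90,20),2.1))],[.6,0,.2]);print('all',hw,x,np.degrees(x[2]),r.tolist())
P=[[-.075,.032,.022],[-.075,-.032,.022],[.075,.032,.022],[.075,-.032,.022]]
o1=(cam('scene'),P,uv([[315,95],[155,155],[445,422],[278,490]],(170,180),6))
o2=(cam('side'),P,uv([[100,228],[212,355],[500,68],[625,180]],(310,250),7))
for o in ([o1],[o2],[o1,o2]):
  x,r=fit(o,[.53,-.3,0]);print('cas',x,np.degrees(x[2]),r.tolist())
E
```

```text
ledge [0.60640723 0.02933018 0.19508514] 11.177555114143862 [[-0.1 -0.6]
 [ 0.1  0.8]]
all 0.075 [0.6055049  0.0335006  0.21572072] 12.359886798590413 [[-1.8, -0.7], [1.3, 0.2], [-0.8, 7.0], [-1.9, -10.4], [1.4, 4.6], [1.2, -12.0]]
all 0.08 [0.60577475 0.03145684 0.20488484] 11.739036793915117 [[-1.1, -0.8], [0.5, 0.4], [-0.9, 3.1], [-1.2, -3.6], [1.8, 1.7], [1.5, -4.1]]
all 0.085 [0.60588444 0.02942103 0.19730078] 11.304501749711571 [[-0.6, -0.2], [-0.1, 1.0], [-1.5, -0.7], [-0.5, 3.1], [1.7, -1.4], [1.7, 3.4]]
cas [ 0.52265598 -0.29717534  0.07274895] 4.168207977402647 [[0.2, -0.7], [-0.3, -0.1], [0.7, -0.3], [-0.6, 1.1]]
cas [ 0.51869087 -0.30169121  0.06764706] 3.875890996960148 [[-1.0, -0.0], [-0.3, 0.9], [0.3, -0.7], [1.1, -0.5]]
cas [ 0.52109979 -0.29831051  0.07280045] 4.171158775348491 [[-0.4, -1.1], [-0.9, -0.5], [0.0, -0.7], [-1.3, 0.6], [-0.6, -1.2], [0.1, -0.5], [0.2, -1.9], [1.1, -1.9]]
```

Emit:
arm_command(series=[[0.094,-0.025,-0.011,0,0,0,-0.12],[0.094,-0.05,-0.021,0,0,0,-0.24],[0.094,-0.075,-0.032,0,0,0,-0.36],[0.094,-0.1,-0.043,0,0,0,-0.48],[0.094,-0.125,-0.054,0,0,0,-0.6],[0.094,-0.15,-0.064,0,0,0,-0.72],[0.094,-0.175,-0.075,0,0,0,-0.84],[0.094,-0.2,-0.086,0,0,0,-0.96],[0.094,-0.225,-0.097,0,0,0,-1.08],[0.094,-0.25,-0.108,0,0,0,-1.2],[0.094,-0.275,-0.119,0,0,0,-1.32],[0.094,-0.298,-0.129,0,0,0,-1.44]])

```text
time: 1.95
tool_pos: [0.5201, -0.2998, 0.2056]
eef_rot: [-0.198, -3.135, 0.001]
force: [-0.0, -0.2, 0.5]
gripper_width: 0.0944
```

Emit:
arm_command(series=[[0.094,0,0,0,0,0,-0.1],[0.094,0,0,0,0,0,-0.2],[0.094,0,0,0,0,0,-0.2],[0.094,0,0,0,0,0,-0.2],[0.094,0,0,0,0,0,-0.2]])

```text
time: 2.37
tool_pos: [0.5212, -0.2977, 0.2055]
eef_rot: [-0.106, 3.14, 0.0]
force: [-0.1, 0.1, 0.5]
gripper_width: 0.094
```

Run:
```python
from h import *
s=get_state(); print(s['time'],s['tool_pos'],s['eef_rot'],s['qpos'],s['force'])
save('wrist','w1')
a=cv2.imread('pics/w1.png'); cv2.imwrite('pics/w1z.png',cv2.resize(a[40:340,140:500],None,fx=2,fy=2,interpolation=cv2.INTER_CUBIC))
print(boxes_of('wrist','cassette_tab'),boxes_of('wrist','cassette_centre'))
```

```text
2.3667 [ 0.52115278 -0.29768347  0.20550759] [-1.05521342e-01  3.13972236e+00  1.68167858e-04] [ 0.72915489  0.58165672 -0.41010602  1.65453996  0.27017376  0.96181639
  1.86159654] [-0.08356267  0.14958599  0.47455942]
[{'point': [0.4626, -0.304, 0.0578], 'confidence': 0.76}, {'point': [0.3953, -0.4089, 0.04], 'confidence': 0.75}, {'point': [0.5654, -0.4727, 0.0416], 'confidence': 0.5}] [{'point': [0.5116, -0.2989, 0.0225], 'confidence': 0.88}, {'point': [0.536, -0.445, 0.0144], 'confidence': 0.72}, {'point': [0.3703, -0.3869, 0.0171], 'confidence': 0.72}]
```

View pics/w1z.png

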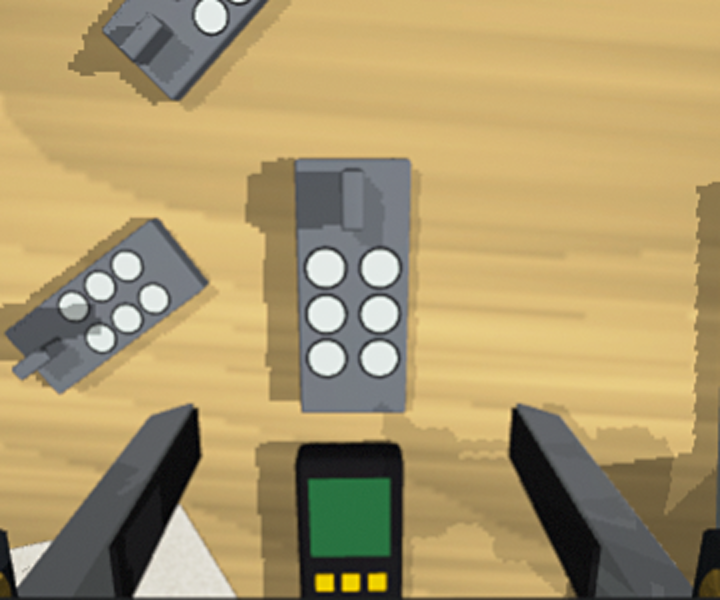

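The wrist view from above shows the cassette at about (316,183) full-frame, tab towards the robot, with its top corners clear. The meter is about 15 mm beyond its nose, so I should lift straight up.

Run:
```python
from h import *
s=get_state(); w=cam('wrist',s)
uv=lambda L,o,f:np.array(L)/f+np.array(o)
P=[[-.075,-.032,.022],[-.075,.032,.022],[.075,.032,.022],[.075,-.032,.022]]
x,r=fit([(w,P,uv([[296,159],[410,159],[404,412],[302,412]],(140,40),2))],[.52,-.3,.07]);print(x,np.degrees(x[2]),r.tolist())
M=R.from_rotvec(s['eef_rot']).as_matrix(); print('tool yaw-180',np.degrees(np.arctan2(-M[1,0],-M[0,0])))
print('shift tool',M.T@(np.array([x[0],x[1],.004])-s['tool_pos']))
```

```text
[ 0.51976132 -0.30020451  0.06816287] 3.905444835384332 [[-1.0, -0.5], [0.9, -0.4], [0.8, 0.7], [-0.7, 0.6]]
tool yaw-180 3.9456621702210763
shift tool [ 0.00165854 -0.00251398  0.20154591]
```

Emit:
arm_command(series=[[0.094,0.004,-0.002,0.03,0,0,0],[0.094,0.004,-0.002,0.06,0,0,0],[0.094,0.004,-0.002,0.09,0,0,0],[0.094,0.004,-0.002,0.12,0,0,0],[0.094,0.004,-0.002,0.145,0,0,0],[0.094,0.004,-0.002,0.165,0,0,0],[0.094,0.004,-0.002,0.18,0,0,0],[0.094,0.004,-0.002,0.19,0,0,0],[0.094,0.004,-0.002,0.197,0,0,0],[0.094,0.004,-0.002,0.201,0,0,0],[0.094,0.004,-0.002,0.201,0,0,0],[0.094,0.004,-0.002,0.201,0,0,0]])

```text
time: 3.52
tool_pos: [0.5177, -0.3004, 0.0051]
eef_rot: [-0.108, 3.139, -0.001]
force: [1.3, 0.8, 1.0]
gripper_width: 0.0937
```

Run:
```python
from h import *
s=get_state(); print(s['time'],s['tool_pos'],s['eef_rot'],s['force'])
save('wrist','w2');save('side','d2')
```

```text
3.5167 [ 0.51771807 -0.30043444  0.00509826] [-1.08474415e-01  3.13871404e+00 -8.87814422e-04] [1.28170027 0.7675823  0.95252352]
```

View pics/w2.png

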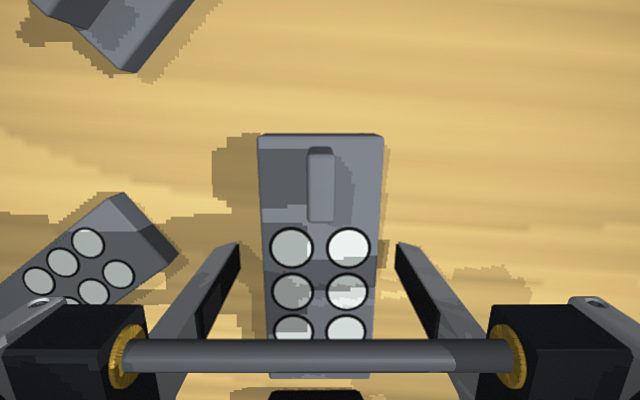

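View pics/d2.png

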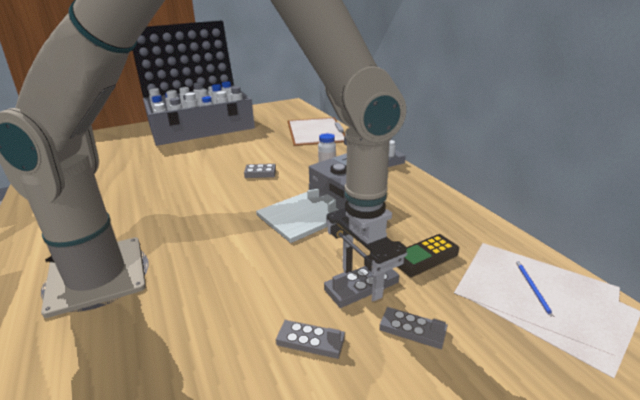

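The fingers straddle the slab evenly: the tips are at columns 240 and 395, with the slab sides between them. I'll close the jaws.

Emit:
arm_command(series=[[0.06,0,0,0,0,0,0],[0.05,0,0,0,0,0,0],[0.05,0,0,0,0,0,0],[0.05,0,0,0,0,0,0],[0.05,0,0,0,0,0,0],[0.05,0,0,0,0,0,0],[0.05,0,0,0,0,0,0],[0.05,0,0,0,0,0,0]], newtons=45)

```text
time: 4.28
tool_pos: [0.5171, -0.3, 0.0046]
eef_rot: [0.109, -3.14, -0.0]
force: [-0.2, 0.5, 3.6]
gripper_width: 0.0635
```

Emit:
arm_command(series=[[0.05,0,0,-0.003,0,0,0],[0.05,0,0,-0.008,0,0,0],[0.05,0,0,-0.016,0,0,0],[0.05,0,0,-0.025,0,0,0],[0.05,0,0,-0.03,0,0,0],[0.05,0,0,-0.03,0,0,0],[0.05,0,0,-0.03,0,0,0]])

```text
time: 4.87
tool_pos: [0.5175, -0.3005, 0.0351]
eef_rot: [-0.108, 3.139, -0.001]
force: [-0.2, -0.7, -2.3]
gripper_width: 0.0637
```

Run:
```python
from h import *
s=get_state(); print(s['time'],s['tool_pos'],s['eef_rot'],s['force'])
save('wrist','w3');im=save('side','d3')
a=cv2.imread('pics/d3.png')[220:330,300:430]; cv2.imwrite('pics/d3z.png',cv2.resize(a,None,fx=5,fy=5,interpolation=cv2.INTER_CUBIC))
```

```text
4.8667 [ 0.51748566 -0.3005332   0.03513841] [-1.08223700e-01  3.13868804e+00 -9.45122921e-04] [-0.18784149 -0.66602925 -2.32977856]
```

View pics/w3.png

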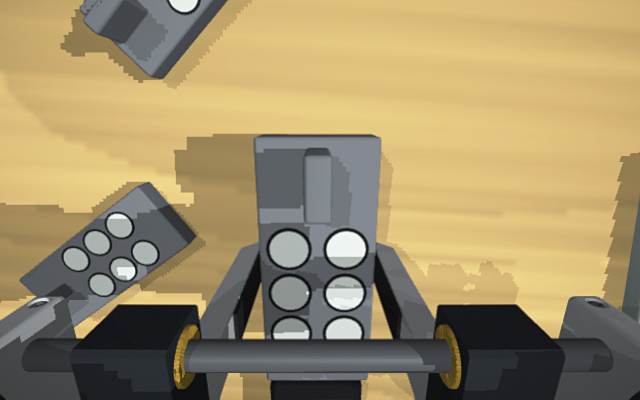

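View pics/d3z.png

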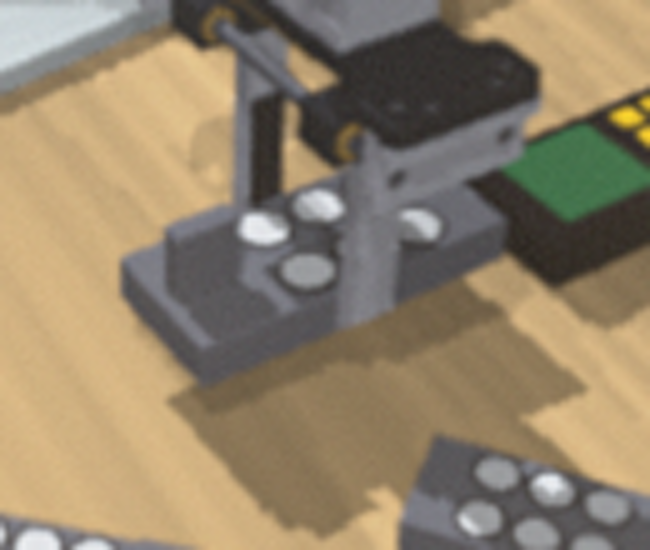

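The slab is held and level. I'll lift it and carry it over.

Emit:
arm_command(series=[[0.05,0,0,-0.01,0,0,0],[0.05,0,0,-0.03,0,0,0],[0.05,0,0,-0.055,0,0,0],[0.05,0,0.005,-0.08,0,0,0],[0.05,-0.001,0.015,-0.1,0,0,0],[0.05,-0.002,0.03,-0.11,0,0,-0.01],[0.05,-0.003,0.05,-0.115,0,0,-0.02],[0.05,-0.005,0.075,-0.115,0,0,-0.035],[0.05,-0.006,0.1,-0.115,0,0,-0.05],[0.05,-0.008,0.125,-0.115,0,0,-0.065],[0.05,-0.009,0.15,-0.115,0,0,-0.08],[0.05,-0.011,0.175,-0.115,0,0,-0.095]])

```text
time: 5.97
tool_pos: [0.515, -0.1227, 0.1492]
eef_rot: [0.261, -3.129, -0.001]
force: [0.9, -0.6, -1.9]
gripper_width: 0.0633
```

```bash
cat >> h.py <<'E'
def delta(x,y,z,yawdeg):
    s=get_state(); M=R.from_rotvec(s['eef_rot']).as_matrix()
    c,q=np.cos(np.radians(yawdeg)),np.sin(np.radians(yawdeg))
    G=np.array([[-c,-q,0],[-q,c,0],[0,0,-1.]]) 
    print('t',s['time'],'pos',s['tool_pos'].round(4),'yaw',np.degrees(np.arctan2(-M[1,0],-M[0,0])).round(2),'F',s['force'].round(1),'w',s['gripper_width'])
    print('shift',(M.T@(np.array([x,y,z])-s['tool_pos'])).round(4),'turn',R.from_matrix(M.T@G).as_rotvec().round(4))
E
python3 -c "
from h import *
G=None
delta(.515,.0113,.15,11.3)"
```

```text
t 5.9667 pos [ 0.515  -0.1227  0.1492] yaw 9.52 F [ 0.9 -0.6 -1.9] w 0.06329398813686928
shift [-0.0222  0.1322 -0.0007] turn [ 0.0008 -0.0012 -0.0311]
```

Emit:
arm_command(series=[[0.05,-0.004,0.024,0,0,0,-0.01],[0.05,-0.008,0.048,0,0,0,-0.02],[0.05,-0.012,0.072,0,0,0,-0.03],[0.05,-0.016,0.095,0,0,0,-0.031],[0.05,-0.019,0.113,0,0,0,-0.031],[0.05,-0.021,0.125,0,0,0,-0.031],[0.05,-0.022,0.132,0,0,0,-0.031],[0.05,-0.022,0.132,0,0,0,-0.031],[0.05,-0.022,0.132,0,0,0,-0.031]])

```text
time: 6.72
tool_pos: [0.5159, 0.0083, 0.1493]
eef_rot: [0.306, -3.126, 0.001]
force: [-0.4, -0.5, -3.1]
gripper_width: 0.0637
```

Run:
```python
from h import *
delta(.515,.0113,.15,11.3)
save('wrist','w4'); save('scene','s4')
a=cv2.imread('pics/s4.png')[100:300,270:470]; cv2.imwrite('pics/s4z.png',cv2.resize(a,None,fx=3,fy=3,interpolation=cv2.INTER_CUBIC))
```

```text
t 6.7167 pos [0.5159 0.0083 0.1493] yaw 11.19 F [-0.4 -0.5 -3.1] w 0.06370159518030102
shift [ 0.0003  0.0032 -0.0007] turn [-0.0007 -0.0007 -0.002 ]
```

View pics/w4.png

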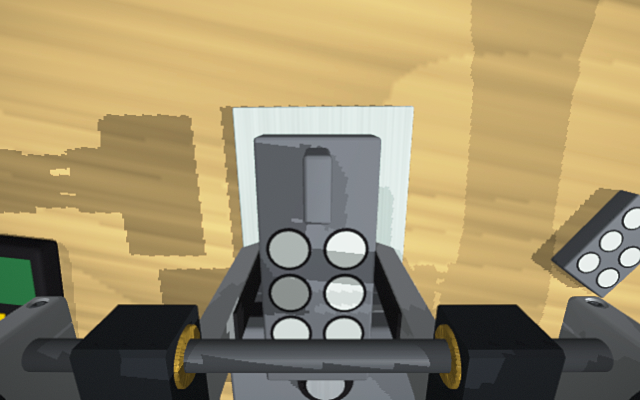

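View pics/s4z.png

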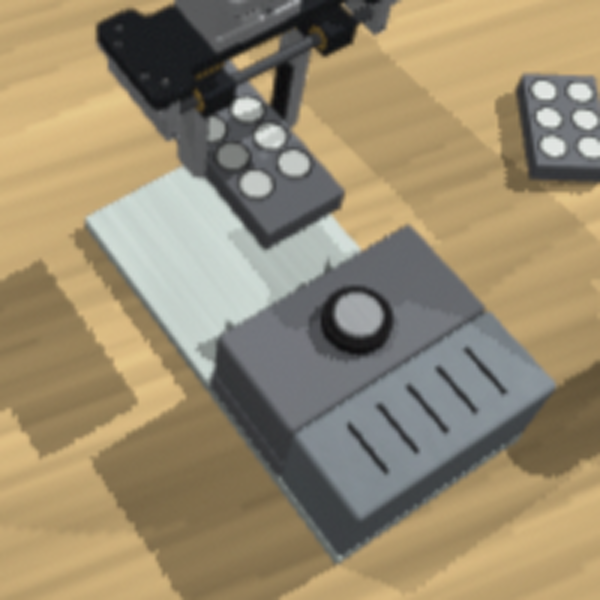

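Run:
```python
from h import *
s=get_state(); w=cam('wrist',s)
print(fit([(w,[[-.18,-.085,.015],[-.18,.085,.015]],[[233,107],[414,107]])],[.6,.03,.2]))
uv=lambda L,o,f:np.array(L)/f+np.array(o)
for hw in (.08,.0825,.085):
  print(hw,fit([(cam('scene'),[[-.18,-.085,.015],[0,-hw,.098],[0,hw,.098]],uv([[85,220],[215,352],[407,225]],(270,100),3))],[.6,.03,.2]))
q=[.606,.0294,np.radians(11.3)]
print(proj(w,pl(*q,[[-.18,-.085,.015],[-.18,.085,.015]])))
print((proj(cam('scene'),pl(*q,[[-.18,-.085,.015],[0,-.08,.098],[0,.08,.098]]))-[270,100])*3)
```

```text
(array([0.60474855, 0.02871005, 0.19279835]), array([[-0.9,  0. ],
       [ 0.9,  0.1]]))
0.08 (array([0.61065364, 0.0286176 , 0.1810011 ]), array([[-0.2,  0.2],
       [ 1.1, -4.4],
       [-0.7,  2.7]]))
0.0825 (array([0.60936793, 0.02946042, 0.1915944 ]), array([[-0.6,  0.3],
       [ 0.5, -4.2],
       [-0. ,  1.3]]))
0.085 (array([0.6094413 , 0.02993179, 0.199578  ]), array([[-0.7,  0.8],
       [-0.1, -3.4],
       [ 0.9,  0.5]]))
[[231.89228847 108.99728804]
 [414.38418485 108.16049302]]
[[ 81.01565661 218.75410027]
 [217.79457157 334.13175001]
 [401.53490228 226.33071836]]
```

Emit:
arm_command(series=[[0.05,0.001,0.003,0.01,0,0,0],[0.05,0.001,0.003,0.03,0,0,0],[0.05,0.001,0.003,0.05,0,0,0],[0.05,0.001,0.003,0.07,0,0,0],[0.05,0.001,0.003,0.09,0,0,0],[0.05,0.001,0.003,0.105,0,0,0],[0.05,0.001,0.003,0.115,0,0,0],[0.05,0.001,0.003,0.121,0,0,0],[0.05,0.001,0.003,0.125,0,0,0],[0.05,0.001,0.003,0.127,0,0,0],[0.05,0.001,0.003,0.127,0,0,0],[0.05,0.001,0.003,0.127,0,0,0]])

```text
time: 7.82
tool_pos: [0.5152, 0.0116, 0.0231]
eef_rot: [-0.306, 3.126, -0.0]
force: [-0.4, -0.5, -2.1]
gripper_width: 0.0636
```

Run:
```python
from h import *
delta(.5147,.0112,.0196,11.1)
save('wrist','w5'); save('side','d5')
a=cv2.imread('pics/d5.png')[130:250,240:400]; cv2.imwrite('pics/d5z.png',cv2.resize(a,None,fx=5,fy=5,interpolation=cv2.INTER_CUBIC))
```

```text
t 7.8167 pos [0.5152 0.0116 0.0231] yaw 11.17 F [-0.4 -0.5 -2.1] w 0.06361418867068472
shift [ 0.0005 -0.0003  0.0035] turn [-0.0002  0.0012  0.0012]
```

View pics/w5.png

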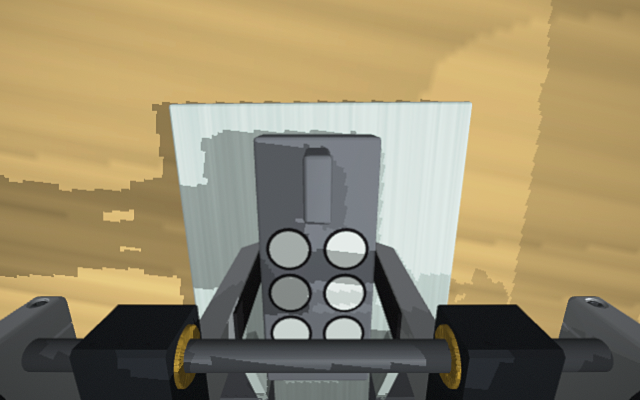

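View pics/d5z.png

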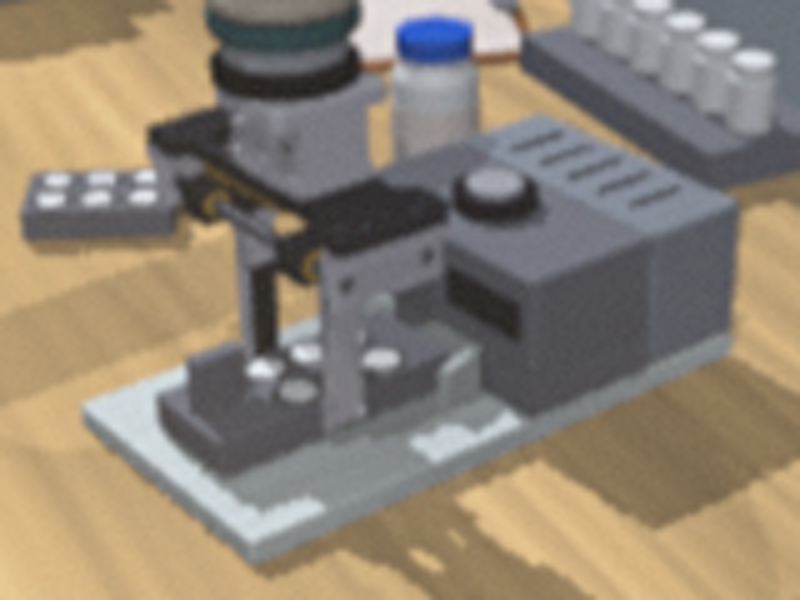

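The cassette is over the ledge, level, with its nose between the fins and clear of them. I'll lower the last few millimetres.

Emit:
arm_command(series=[[0.05,0,0,0.001,0,0,0],[0.05,0,0,0.002,0,0,0],[0.05,0,0,0.003,0,0,0],[0.05,0,0,0.0035,0,0,0],[0.05,0,0,0.0035,0,0,0],[0.05,0,0,0.0035,0,0,0]])

```text
time: 8.42
tool_pos: [0.5148, 0.0117, 0.0195]
eef_rot: [-0.306, 3.126, -0.0]
force: [-1.6, -0.3, 6.3]
gripper_width: 0.0638
```

The force changed from −2 to +6 N, so it is resting on the ledge. I'll release it.

Emit:
arm_command(series=[[0.07,0,0,0,0,0,0],[0.08,0,0,0,0,0,0],[0.094,0,0,0,0,0,0],[0.094,0,0,0,0,0,0],[0.094,0,0,0,0,0,0],[0.094,0,0,0,0,0,0]])

```text
time: 8.92
tool_pos: [0.5146, 0.0117, 0.0189]
eef_rot: [0.306, -3.127, -0.0]
force: [1.4, -0.2, 0.4]
gripper_width: 0.0939
```

Emit:
arm_command(series=[[0.094,0,0,-0.01,0,0,0],[0.094,0,0,-0.03,0,0,0],[0.094,0,0,-0.06,0,0,0],[0.094,0.01,0,-0.09,0,0,0],[0.094,0.025,0,-0.115,0,0,0],[0.094,0.04,0,-0.13,0,0,0],[0.094,0.052,0,-0.13,0,0,0],[0.094,0.052,0,-0.13,0,0,0],[0.094,0.052,0,-0.13,0,0,0]])

```text
time: 9.67
tool_pos: [0.4637, 0.0013, 0.1497]
eef_rot: [-0.306, 3.126, -0.001]
force: [0.6, -0.7, -0.0]
gripper_width: 0.0938
```

Run:
```python
from h import *
delta(.5147,.0112,.0196,11.1)
save('wrist','w6')
a=cv2.imread('pics/w6.png')[60:360,140:500]; cv2.imwrite('pics/w6z.png',cv2.resize(a,None,fx=2,fy=2,interpolation=cv2.INTER_CUBIC))
```

```text
t 9.6667 pos [0.4637 0.0013 0.1497] yaw 11.17 F [ 0.6 -0.7 -0. ] w 0.09383591240448816
shift [-5.180e-02 -1.000e-04  1.301e-01] turn [-0.0005  0.0009  0.0012]
```

View pics/w6z.png

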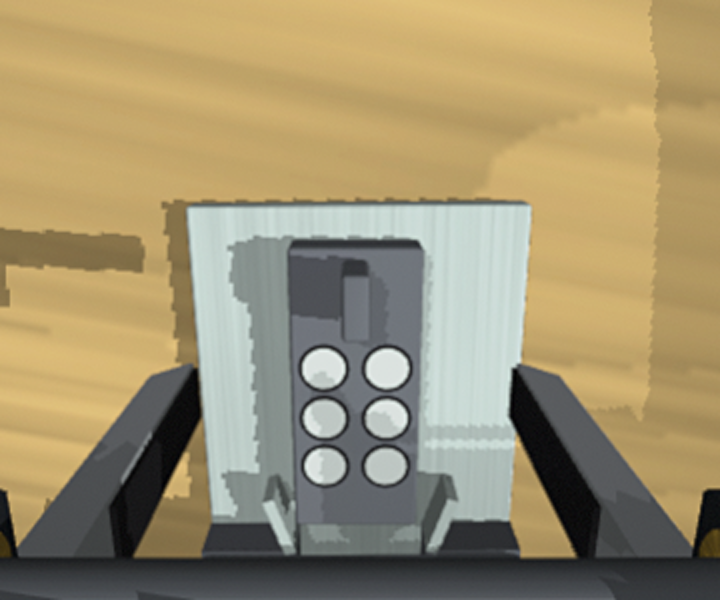

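Run:
```python
from h import *
s=get_state(); w=cam('wrist',s)
uv=lambda L:np.array(L)/2+np.array((140,60))
x,r=fit([(w,[[-.18,-.085,.015],[-.18,.085,.015],[-.031,-.045,.040],[-.031,.045,.040],[-.002,-.0345,.015],[-.002,.0345,.015]],uv([[188,206],[531,203],[273,475],[453,475],[299,552],[423,552]]))],[.6,.03,.2]); print('reader',x,np.degrees(x[2]),r.tolist())
c,r=fit([(w,[[-.075,-.032,.037],[-.075,.032,.037],[.075,.032,.037],[.075,-.032,.037],[-.07,-.006,.069],[-.07,.006,.069],[-.04,.006,.069],[-.04,-.006,.069]],uv([[289,248],[424,248],[418,523],[300,523],[344,277],[369,277],[369,342],[344,342]]))],[.52,.01,.2]); print('cas',c,np.degrees(c[2]),r.tolist())
d=c[:2]-x[:2]; C,S=np.cos(x[2]),np.sin(x[2]); print('rel',C*d[0]+S*d[1],-S*d[0]+C*d[1])
delta(c[0]-.055*np.cos(c[2]),c[1]-.055*np.sin(c[2]),.045,np.degrees(c[2]))
```

```text
reader [0.60384179 0.0315788  0.20322527] 11.643950534728756 [[-1.4, -0.1], [1.5, -0.0], [0.8, 12.7], [-2.1, 12.0], [0.8, -16.8], [-0.4, -17.2]]
cas [0.51755112 0.01201465 0.20403856] 11.690548064909075 [[-1.0, -0.0], [0.7, -0.7], [0.5, 0.8], [-1.0, 1.3], [-1.0, -0.7], [0.9, -0.8], [1.0, 0.4], [-0.4, 0.6]]
rel -0.08846349169812237 -0.0017455472219846703
t 9.7167 pos [0.4642 0.0016 0.1493] yaw 11.18 F [ 1.3  0.5 -0.8] w 0.09393341771423801
shift [ 0.0008 -0.0006  0.1043] turn [-0.     0.001 -0.009]
```

Run:
```python
from h import *
s=get_state(); w=cam('wrist',s)
im=cv2.resize(cv2.imread('pics/w6.png')[300:350,220:420],None,fx=4,fy=4,interpolation=cv2.INTER_CUBIC)
q=[.6048,.0295,np.radians(11.3)]
P=[[0,-.0345,.015],[0,.0345,.015],[0,-.0345,.04],[0,.0345,.04],[0,-.085,.015],[0,.085,.015],[-.031,-.045,.015],[-.031,.045,.015],[-.031,-.045,.04],[-.031,.045,.04]]
for p,u in zip(P,proj(w,pl(*q,P))):
  z=(u-[220,300])*4; print(p,u.round(1)); cv2.circle(im,tuple(int(v) for v in z),3,(0,0,255),1)
cv2.imwrite('pics/w6o.png',im)
```

```text
[0, -0.0345, 0.015] [288.4 321. ]
[0, 0.0345, 0.015] [349.1 320.9]
[0, -0.0345, 0.04] [286.4 335.6]
[0, 0.0345, 0.04] [351.4 335.5]
[0, -0.085, 0.015] [244. 321.]
[0, 0.085, 0.015] [393.6 320.8]
[-0.031, -0.045, 0.015] [278.1 297.1]
[-0.031, 0.045, 0.015] [359.3 296.9]
[-0.031, -0.045, 0.04] [275.3 310.4]
[-0.031, 0.045, 0.04] [362.4 310.2]
```

View pics/w6o.png

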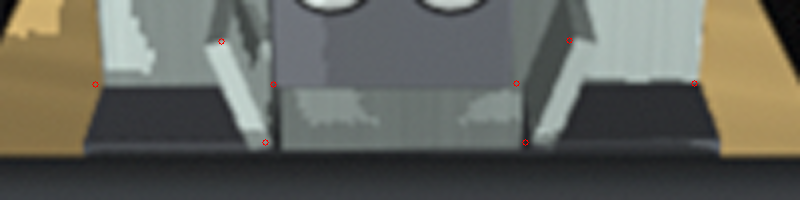

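The overlay shows the cassette on the ledge parallel to the channel (11.6° against 11.7°). It sits about 1.6 mm to the right of the channel centre, with its nose about 13 mm short of the head. Next I'll come down over the tab.

Emit:
arm_command(series=[[0.094,0.001,0,0.01,0,0,-0.009],[0.094,0.001,0,0.03,0,0,-0.009],[0.094,0.001,0,0.05,0,0,-0.009],[0.094,0.001,0,0.07,0,0,-0.009],[0.094,0.001,0,0.085,0,0,-0.009],[0.094,0.001,0,0.097,0,0,-0.009],[0.094,0.001,0,0.104,0,0,-0.009],[0.094,0.001,0,0.108,0,0,-0.009],[0.094,0.001,0,0.108,0,0,-0.009],[0.094,0.001,0,0.108,0,0,-0.009]])

```text
time: 10.55
tool_pos: [0.463, 0.0016, 0.041]
eef_rot: [-0.321, 3.125, 0.0]
force: [-0.3, 0.2, -0.4]
gripper_width: 0.0937
```

Run:
```python
from h import *
delta(.4637,.0009,.041,11.65)
save('wrist','w7')
```

```text
t 10.55 pos [0.463  0.0016 0.041 ] yaw 11.71 F [-0.3  0.2 -0.4] w 0.09374264856953506
shift [-0.0005 -0.0008  0.    ] turn [0.0001 0.0002 0.0011]
```

View pics/w7.png

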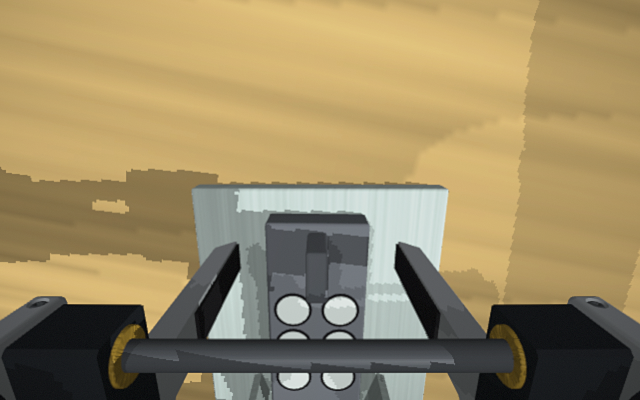

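The tab at (317,268) is centred between the fingers, whose tips are at columns 240 and 395. I'll close on it.

Emit:
arm_command(series=[[0.06,0,0,0,0,0,0],[0.03,0,0,0,0,0,0],[0.004,0,0,0,0,0,0],[0.004,0,0,0,0,0,0],[0.004,0,0,0,0,0,0],[0.004,0,0,0,0,0,0],[0.004,0,0,0,0,0,0],[0.004,0,0,0,0,0,0],[0.004,0,0,0,0,0,0],[0.004,0,0,0,0,0,0]], newtons=40)

```text
time: 11.43
tool_pos: [0.4626, 0.0014, 0.0409]
eef_rot: [0.32, -3.125, -0.0]
force: [0.6, -0.4, 0.4]
gripper_width: 0.0306
```

Run:
```python
from h import *
delta(.4637,.0009,.041,11.65)
save('wrist','w8')
```

```text
t 11.4333 pos [0.4626 0.0014 0.0409] yaw 11.7 F [ 0.6 -0.4  0.4] w 0.030552517586384675
shift [-0.001  -0.0007 -0.0001] turn [ 0.0001 -0.      0.0009]
```

View pics/w8.png

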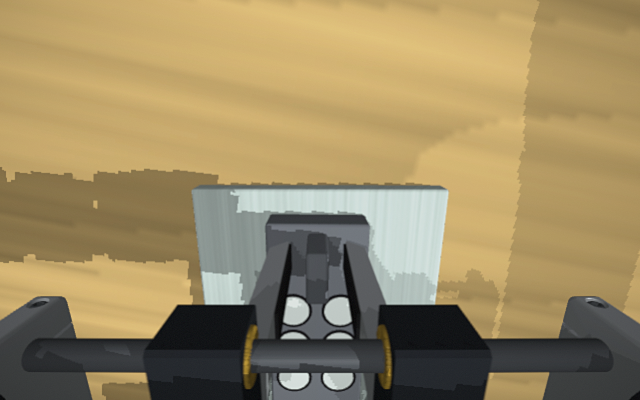

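Still closing, with the opening at 31 mm. I'll give it more rows.

Emit:
arm_command(series=[[0.004,0,0,0,0,0,0],[0.004,0,0,0,0,0,0],[0.004,0,0,0,0,0,0],[0.004,0,0,0,0,0,0],[0.004,0,0,0,0,0,0],[0.004,0,0,0,0,0,0]])

```text
time: 11.98
tool_pos: [0.4626, 0.0013, 0.0409]
eef_rot: [0.32, -3.125, 0.0]
force: [-0.2, -0.3, -0.8]
gripper_width: 0.0121
```

Emit:
arm_command(series=[[0.004,-0.002,0.0004,0,0,0,0],[0.004,-0.006,0.0008,0,0,0,0],[0.004,-0.01,0.0012,0,0,0,0],[0.004,-0.014,0.0016,0,0,0,0],[0.004,-0.018,0.0016,0,0,0,0],[0.004,-0.022,0.0016,0,0,0,0],[0.004,-0.026,0.0016,0,0,0,0],[0.004,-0.03,0.0016,0,0,0,0],[0.004,-0.034,0.0016,0,0,0,0],[0.004,-0.034,0.0016,0,0,0,0]])

```text
time: 12.82
tool_pos: [0.4957, 0.01, 0.0409]
eef_rot: [0.32, -3.125, -0.0]
force: [-2.4, -0.9, 5.2]
gripper_width: 0.0117
```

Run:
```python
from h import *
delta(.4637,.0009,.041,11.65)
print(get_state()['ft_torque'])
save('wrist','w9'); 
a=cv2.imread('pics/w9.png'); save('side','d9')
a=cv2.imread('pics/d9.png')[130:250,240:400]; cv2.imwrite('pics/d9z.png',cv2.resize(a,None,fx=5,fy=5,interpolation=cv2.INTER_CUBIC))
```

```text
t 12.8167 pos [0.4957 0.01   0.0409] yaw 11.7 F [-2.4 -0.9  5.2] w 0.011725044460258682
shift [ 0.0332 -0.0024 -0.    ] turn [ 0.0001 -0.0005  0.0008]
[-0.10146692  0.73518837  0.03833091]
```

View pics/w9.png

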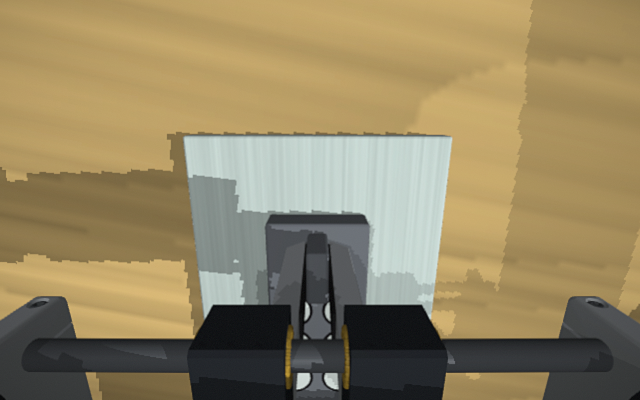

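View pics/d9z.png

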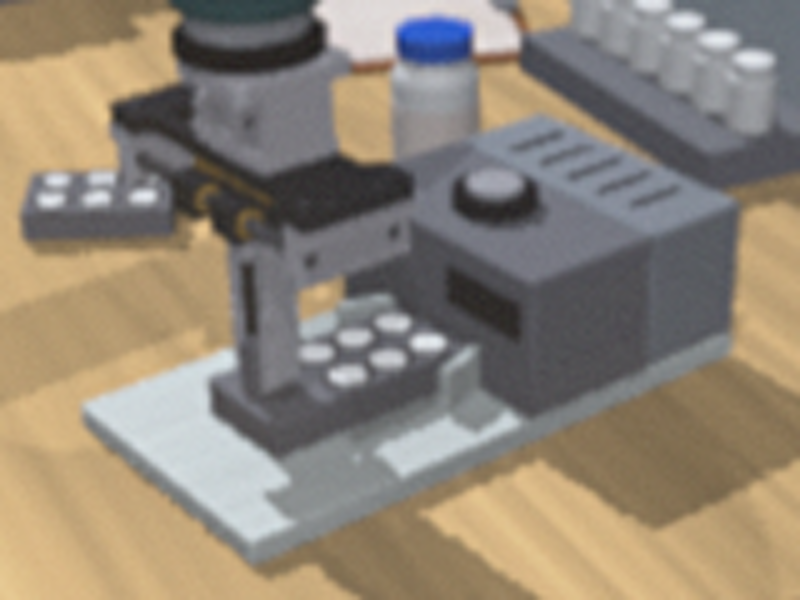

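The nose has entered the mouth squarely. The slab is centred on the ledge in the wrist view (slab 267–370, ledge 183–452) and side force is low. I'll continue.

Emit:
arm_command(series=[[0.004,-0.003,0,0,0,0,0],[0.004,-0.007,0,0,0,0,0],[0.004,-0.011,0,0,0,0,0],[0.004,-0.015,0,0,0,0,0],[0.004,-0.02,0,0,0,0,0],[0.004,-0.025,0,0,0,0,0],[0.004,-0.03,0,0,0,0,0],[0.004,-0.035,0,0,0,0,0],[0.004,-0.04,0,0,0,0,0],[0.004,-0.045,0,0,0,0,0],[0.004,-0.05,0,0,0,0,0],[0.004,-0.05,0,0,0,0,0]])

```text
time: 13.92
tool_pos: [0.5459, 0.0204, 0.041]
eef_rot: [-0.32, 3.124, 0.001]
force: [-0.6, -0.2, 3.8]
gripper_width: 0.0116
```

Run:
```python
from h import *
delta(.4637,.0009,.041,11.65)
print(get_state()['ft_torque'])
save('wrist','w10')
```

```text
t 13.9167 pos [0.5459 0.0204 0.041 ] yaw 11.7 F [-0.6 -0.2  3.8] w 0.011618189051649935
shift [ 0.0844 -0.0024 -0.0002] turn [0.0003 0.0015 0.0008]
[-0.02854845  0.52605273 -0.00676068]
```

View pics/w10.png

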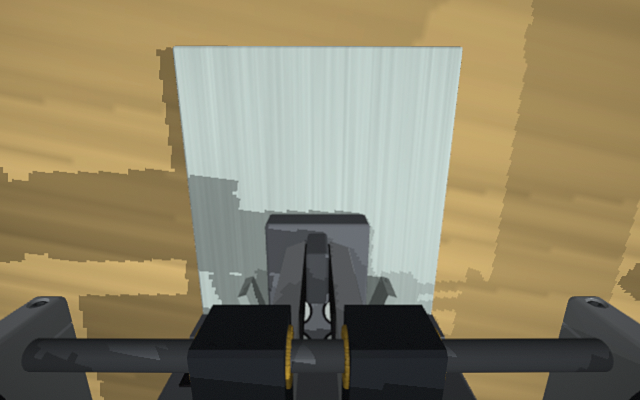

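About 14 mm is left. I'll creep in and watch the force.

Emit:
arm_command(series=[[0.004,-0.002,0,0,0,0,0],[0.004,-0.004,0,0,0,0,0],[0.004,-0.006,0,0,0,0,0],[0.004,-0.008,0,0,0,0,0],[0.004,-0.009,0,0,0,0,0],[0.004,-0.01,0,0,0,0,0],[0.004,-0.011,0,0,0,0,0]])

```text
time: 14.55
tool_pos: [0.5539, 0.0219, 0.041]
eef_rot: [0.32, -3.123, 0.001]
force: [-5.7, -0.5, 6.4]
gripper_width: 0.0117
```

Emit:
arm_command(series=[[0.004,-0.001,0,0,0,0,0],[0.004,-0.002,0,0,0,0,0],[0.004,-0.002,0,0,0,0,0]])

```text
time: 14.8
tool_pos: [0.5564, 0.0223, 0.0409]
eef_rot: [0.32, -3.123, 0.001]
force: [-4.0, -0.9, 5.1]
gripper_width: 0.0116
```

Emit:
arm_command(series=[[0.004,-0.001,0,0,0,0,0],[0.004,-0.002,0,0,0,0,0],[0.004,-0.002,0,0,0,0,0]])

```text
time: 15.05
tool_pos: [0.5587, 0.0228, 0.041]
eef_rot: [0.32, -3.124, 0.0]
force: [-4.5, -1.4, 5.4]
gripper_width: 0.0118
```

Emit:
arm_command(series=[[0.004,-0.001,0,0,0,0,0],[0.004,-0.002,0,0,0,0,0],[0.004,-0.002,0,0,0,0,0]])

```text
time: 15.3
tool_pos: [0.5588, 0.0229, 0.041]
eef_rot: [0.319, -3.121, 0.002]
force: [-8.0, -1.5, 9.6]
gripper_width: 0.0119
```

Emit:
arm_command(series=[[0.004,-0.001,0,0,0,0,0],[0.004,-0.002,0,0,0,0,0],[0.004,-0.002,0,0,0,0,0]])

```text
time: 15.55
tool_pos: [0.5588, 0.0229, 0.041]
eef_rot: [0.319, -3.117, 0.003]
force: [-12.1, -2.3, 13.5]
gripper_width: 0.0116
```

Run:
```python
from h import *
s=get_state();print(s['tool_pos'],s['force'],s['ft_torque'],s['eef_rot'])
save('wrist','w11');save('side','d11')
a=cv2.imread('pics/d11.png')[130:250,240:400]; cv2.imwrite('pics/d11z.png',cv2.resize(a,None,fx=5,fy=5,interpolation=cv2.INTER_CUBIC))
```

```text
[0.55883774 0.02285967 0.04097016] [-12.14308643  -2.33019677  13.53510527] [-0.21038556  2.32280473  0.01351692] [ 3.18970814e-01 -3.11729188e+00  2.72847645e-03]
```

View pics/w11.png

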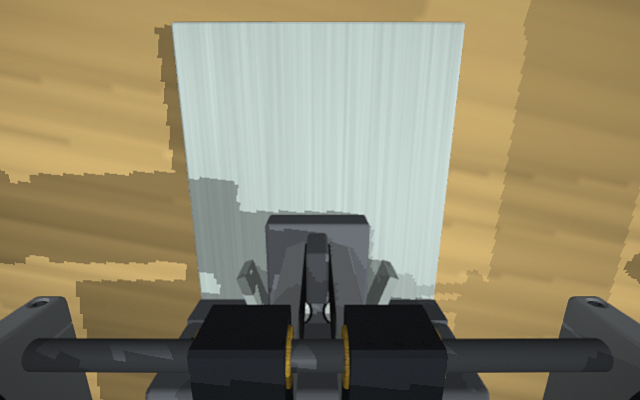

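View pics/d11z.png

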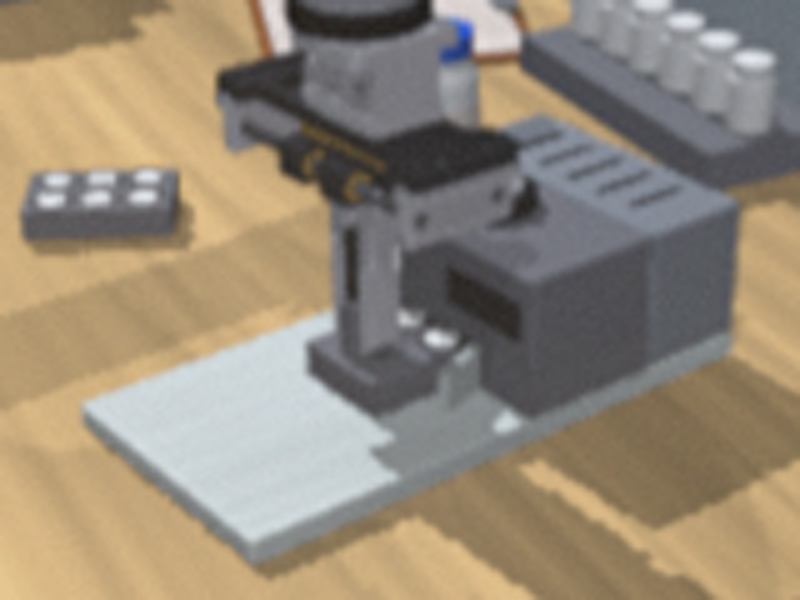

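It is against the stop: the command advanced 4 mm with no motion, and the force rose to 12 N. I'll ease the preload and release.

Emit:
arm_command(series=[[0.004,0.002,0,0,0,0,0],[0.02,0.002,0,0,0,0,0],[0.04,0.002,0,0,0,0,0],[0.05,0.002,0,0,0,0,0],[0.05,0.002,0,0,0,0,0],[0.05,0.002,0,0,0,0,0],[0.05,0.002,0,0,0,0,0],[0.05,0.002,0,0,0,0,0]])

```text
time: 16.32
tool_pos: [0.5614, 0.0235, 0.0409]
eef_rot: [-0.32, 3.125, 0.0]
force: [-0.2, -0.1, -0.1]
gripper_width: 0.0495
```

Emit:
arm_command(series=[[0.05,0,0,-0.008,0,0,0],[0.05,0,0,-0.025,0,0,0],[0.05,0,0,-0.05,0,0,0],[0.05,0,0,-0.08,0,0,0],[0.05,0.015,0,-0.11,0,0,0],[0.05,0.035,0,-0.13,0,0,0],[0.05,0.055,0,-0.14,0,0,0],[0.05,0.06,0,-0.14,0,0,0],[0.05,0.06,0,-0.14,0,0,0],[0.05,0.06,0,-0.14,0,0,0]])

```text
time: 17.15
tool_pos: [0.5029, 0.0112, 0.181]
eef_rot: [-0.32, 3.125, -0.0]
force: [-0.3, 0.1, -0.9]
gripper_width: 0.0501
```

Run:
```python
from h import *
delta(.5,0,.15,11.65)
save('wrist','w12');save('side','d12');save('scene','s12')
a=cv2.imread('pics/w12.png')[60:360,140:500]; cv2.imwrite('pics/w12z.png',cv2.resize(a,None,fx=2,fy=2,interpolation=cv2.INTER_CUBIC))
a=cv2.imread('pics/d12.png')[130:250,240:400]; cv2.imwrite('pics/d12z.png',cv2.resize(a,None,fx=5,fy=5,interpolation=cv2.INTER_CUBIC))
```

```text
t 17.15 pos [0.5029 0.0112 0.181 ] yaw 11.69 F [-0.3  0.1 -0.9] w 0.05005708872054047
shift [ 0.0052 -0.0104  0.031 ] turn [-0.0001  0.0008  0.0006]
```

View pics/w12z.png

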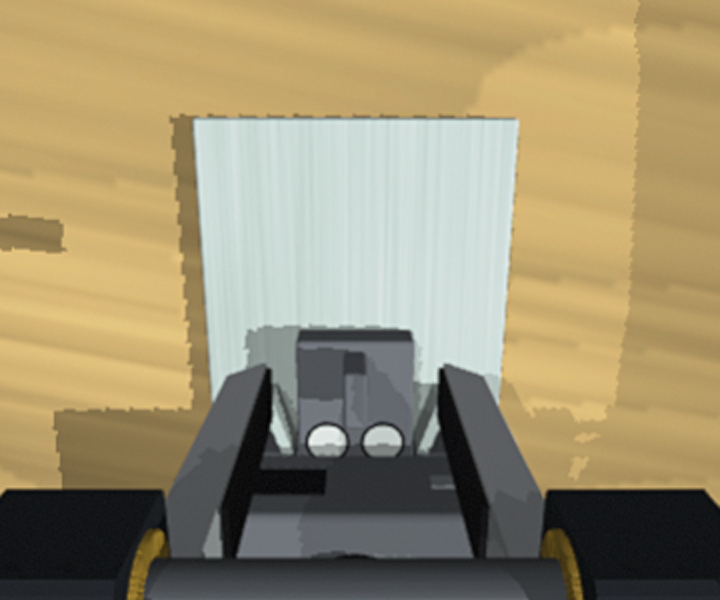

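View pics/d12z.png

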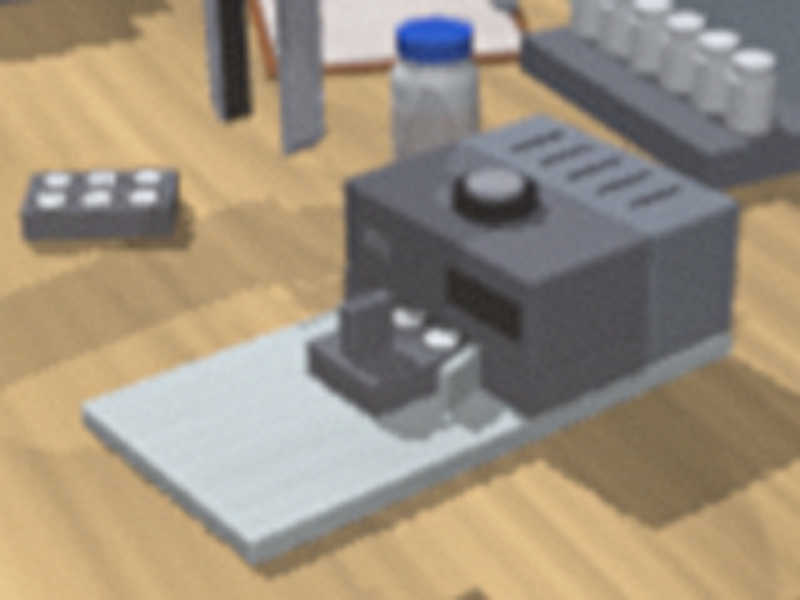

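View pics/s12.png

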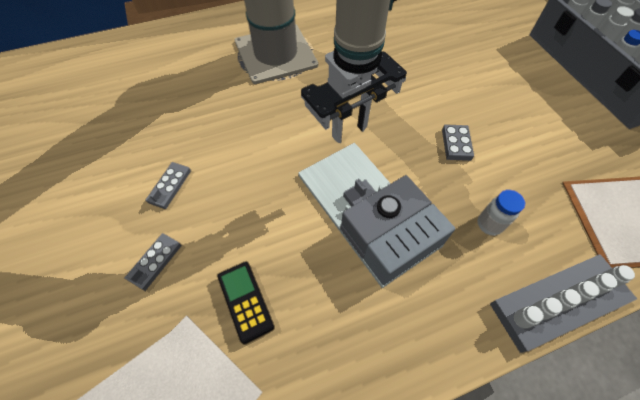

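Run:
```python
from h import *
s=get_state(); w=cam('wrist',s)
uv=lambda L:np.array(L)/2+np.array((140,60))
x,r=fit([(w,[[-.18,-.085,.015],[-.18,.085,.015]],uv([[195,118],[518,118]]))],[.6,.03,.2]); print('reader',x,np.degrees(x[2]),r.tolist())
c,r=fit([(w,[[-.075,-.032,.037],[-.075,.032,.037],[-.075,.0,.015],[-.07,0,.069]],uv([[298,342],[413,342],[355.5,331],[355,374]]))],[.6,.03,.2]); print('cas',c,np.degrees(c[2]),r.tolist())
d=c[:2]-x[:2]; C,S=np.cos(x[2]),np.sin(x[2]); print('rel',C*d[0]+S*d[1],-S*d[0]+C*d[1])
```

```text
reader [0.6035566  0.03192562 0.2039937 ] 11.687977870986666 [[-1.6, 0.1], [1.6, 0.1]]
cas [0.61350196 0.03329065 0.20328375] 11.647300904868935 [[-1.3, 0.1], [1.1, 0.2], [-0.2, -1.2], [0.2, 0.5]]
rel 0.01001567482502087 -0.000678019690748639
```

Measured centre: 10.0 mm in from the head face (home is 10 mm), 0.7 mm off centre and in line. The scene picture shows the bystanders in place and the gripper clear. I'll hand it in.

```bash
python3 -c "
from plant import *
print(close_job())"
```

```text
the job is handed in; nothing more can be done
None
```

The long cassette is loaded in the reader, fully home against the stop and let go. I handed the job in after about 17 s of the 58 s allowed; no verdict was reported.

- **Carry and set-down:** I gripped the cassette across its middle, carried it level and set it on the ledge. Its nose was about 13 mm short of the head, and I let go there.
- **Slide-in:** I took it by its tab, corrected 1.6 mm sideways, and slid it in until it stopped. At the stop it did not move although the command went 4 mm further, and the force rose to about 12 N. I then released it and backed the gripper off.
- **Final position:** The last wrist picture puts the cassette's centre 10.0 mm in from the head face, where home is 10 mm. It is 0.7 mm off centre and less than 0.1° out of line.
- **Surroundings:** The spare cassette, bottle and meter look unmoved in the final scene picture, and the gripper was touching nothing.

Two checks were less certain:
- **Reader position:** The separate estimates of the reader's position differed by a few millimetres. I relied on the cassette and reader positions measured in the same picture.
- **Guide fins:** I picked the wrong picture points for the fins in one fit, and an overlay showed the mistake.

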